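Set the nutrunner clutch to 5 and hold the hidden bolt head

ROBOT

A 6-joint arm with a two-finger parallel gripper is mounted at the origin on the work surface. World frame = base frame: x ahead of the robot, y to its left, z up, the work surface at z = 0. Lengths are in mm, angles in rad, forces in N, time in s.
With the tool pointing down it reaches from about 350 to 875 mm from the base axis. Payload 4.2 kg.
Tool frame: the origin (TCP) lies midway between the tips of the shut fingers; the grasp point (between the pads) lies 19 mm behind it (arm.hold_point_z is the distance from the TCP to the grasp point, in mm); z points along the fingers, y is the line along which they close (so a half turn about z gives the same grasp; the last joint's range is limited). The gripper opens to 85 mm and grips with 20 to 120 N. Pads are 22 mm wide; open, the fingers measure 114 mm over their backs; the gripper's body (76 mm by 85 mm) begins 54 mm behind the grasp point. The pads swing forward as they close: fully open they stand 13 mm farther back than shut.
Start: joints at [1.585, 0.385, 0.008, 0, -1.194, -0.259], TCP at [151.445, 606.353, 231.312] pointing down, gripper open.
Joint ranges: [-3.14, 3.14], [-1.21, 2.06], [-1.07, 1.41], [-3.16, 2.05], [-2.99, -0.16], [-3.1, 3.1]. Speed limits (rad/s): [2.79, 2.79, 3.14, 3.14, 3.14, 3.14].

INTERFACE

Orientations are given as a unit quaternion [x, y, z, w].
In Python, from bench import arm, vision gives the robot as it stands. The module is installed in compiled form; this text tells all that it offers.
- The arm moves only by the tool servo_tool, never from a script. Its argument "plan" is a list of rows, each a list of 7 numbers: the shift along the world's x, y, z each as a share of 300 mm, from -1 to 1, then the turn, a rotation vector about the world's x, y, z each as a share of 2 rad, from -1 to 1, then the opening, from 0 (shut) to 1 (fully open). A call has 1 to 20 rows; each row shifts and turns the commanded pose from where the row before left it; what a row does not reach is not made up. A row lasts 1/8 s, in which the tool goes at most 62.5 mm and 10.7 degrees, less where a joint would pass 70% of its speed; a pose out of reach is approached as far as the arm can. A call with a number of a shift or a turn outside -1 to 1 is refused whole. A call with a gripper value outside its range is refused whole. The fingers move at their own pace and stop on an object; the grip force is fixed at half the most. Time passes only in rows, so rows that do not move let the fingers close. It gives the time, the measured TCP pose, the force, the opening and the grip force at its end, in the units of the state.
- arm.read_state(): the state, without advancing time (a new reading comes with each control period).
- vision.get_image(name): name is "scene" or "top" or "wrist"; returns a dict with "image" (384x512x3 uint8, red, green, blue), "z_map" (384x512 float32, mm along the optical axis (not along the pixel's ray), 0 where there is no reading), "K" (3x3 intrinsics, pixels), "D" ([k1, k2, p1, p2, k3] as OpenCV has them; the pictures are not rectified), "world_to_cam" (4x4, takes a point from world to camera coordinates); the wrist camera has in their place "mount" (4x4, takes a point from camera to tool coordinates, whose origin is the TCP and whose axes are the flange's). Camera axes: x right, y down, z forward; pixel columns grow to the right and rows downward; lengths in mm; the calibration is good to about 2 mm. A picture is of the moment at which its call begins: read the wrist's pose just before it.
- arm.job_done(): hands the job in; it is judged then, once.
The state is a dict: "clock": time; "joints": joint angles; "joint_vel": joint speeds; "joint_efforts": joint torques, N m; "position": TCP position; "ee_rot": TCP orientation; "contact_force": force on the tool from outside, world axes, zero at the start; "wrist_torque": the same for the moment, N m; "gripper_width": finger opening in mm; "grasp_force": force on a finger pad.
Only numpy, scipy, OpenCV 4.12 (cv2) and the standard library are available. Lean on these libraries where they do the work, as an engineer would, in place of code of your own. Each camera call takes 0.05 s, during which the arm holds its last target. There are 200 camera calls.

TASK

On the bench a slow nutrunner is running on the nut of a hinge bracket, and the loose bolt turns round with it. Turn the knurled clutch collar on top of the nutrunner until its pointer clicks home at number 5, then reach down into the gap between the bracket and the red rail, take the bolt head there firmly between the fingers and stop it from turning. Finish while still holding the head, and leave the hammer, the spanner and the tin undisturbed.

Things in the scene. Friction and masses are not known exactly. Their poses are not given: they have to be found in the camera images.
- fixture: fixed assembly; origin on the bench top, z up; offsets here in its axes, mm. Base plate x -85..85, y -195..105, 12 thick. Steel bracket plate y -12..0, x -50..50, top z 96. Red rail y 50..90, x -130..130, top z 96. Nut and nutrunner at y < -12: gearbox 90 square centred x 0, y -115, top z 80; motor barrel 62 diameter, y -160..-230; bolt axis along y at x 0, z 62
- gap_mouth (a point): fixed point in the mouth of the gap, right above the bolt head: fixture x 0, y 25, z 96 mm; fixture's axes. The gap between bracket and red rail is 50 mm wide (y 0..50), open on top and at both x ends, floor at z 12. In it, along the bolt's axis: fixed spacer tube 30 mm diameter (y 0..18), bolt head (y 18..32), 18 mm free
- dial (a point): fixed centre of the round black dial plate on the gearbox, on the collar's axis, at the dial's top: fixture x 0, y -115, z 86 mm; fixture's axes. Dial radius 58 mm. White numbers 1 to 7 lie round its +x side, 0.36 rad apart: 4 due +x, 1 towards -y, 7 towards +y; they read upright from +x
- clutch (a joint): clutch collar's angle about the vertical: 0 with the pointer at number 1, growing counter-clockwise seen from above, 0.36 rad per number, so 5 is at 1.44; stops just outside 1 and 7. A spring detent (about 0.15 N m) clicks it into each number. It starts at 1, 2 or 3
- collar_grip (a point): point on the collar's axis at mid grip height, 107 mm above the bench, over the dial's centre. The collar: knurled aluminium cylinder, 52 mm diameter, 87 to 121 mm above the bench, dark line on top and small white pointer at its foot. Turns with the collar; axes as the fixture's when the clutch angle is 0
- spindle (a joint): angle of bolt, nut and nutrunner output together, about the fixture's +y axis (right-handed). Left alone it turns at about +0.12 rad/s; its stall torque is about 0.3 N m, so a firm grip on the head stops it
- bolt_head: dark steel hexagon bolt head in the gap: 30 mm across flats, 34.6 across corners, 14 thick. Origin: its centre, fixture x 0, y 25, z 62 mm. Its y axis is the bolt's axis, along the fixture's y; it turns with the spindle. Two flats are square to its own x axis: flats face the fixture's +x and -x at spindle angles 0, 1.047, 2.094 .. rad
- hammer: bystander: a hammer lying on the bench past the end of the motor barrel (fixture -y side), 220 mm long, origin on the bench under its middle, handle along its -x
- spanner: bystander: a steel spanner lying flat on the bench on the +x side of the fixture, 160 mm long, origin on the bench under its middle
- tin: bystander: a metal tin standing on the bench beyond the red rail, 68 mm diameter, 85 mm high, origin at the centre of its underside

How it is judged:
By the outcome, as a careful person would: the job done as asked, in the order asked, and still so for the second after the job is handed in, while the arm keeps its last pose, push and grip.
It also fails if it takes over 51 s, if anything falls off the work surface, if the arm or the gripper's body presses on something with over 40 N, if the wrist force passes 120 N, or if a joint passes its speed limit or range.

## Working session

There is one attempt and no reset: what is moved stays moved. The work goes in short steps, Python scripts to look and compute and a tool call to move; the robot and the scene stay as the last step left them, time stands still between calls to the robot, and variables do not carry over. Pictures are saved under pics/ and viewed, at most 10 in all, crops included, and the job is handed in when it is done.

Besides the shell and the picture viewer there is one more tool, called after "Emit:" as name(argument=value, ...) on one line, values as JSON. servo_tool: Moves the arm, as the interface text tells. Its arguments: {"type":"object","properties":{"plan":{"type":"array"}},"required":["plan"]}

```bash
mkdir -p pics; cat > h.py <<'E'
import numpy as np, cv2
from bench import arm, vision
from scipy.spatial.transform import Rotation as R
def world_pts(d, px, T=None):
    px=np.array(px,float).reshape(-1,1,2)
    n=cv2.undistortPoints(px,d["K"],np.array(d["D"],float)).reshape(-1,2)
    z=np.array([d["z_map"][int(round(v)),int(round(u))] for u,v in px.reshape(-1,2)])
    c=np.c_[n*z[:,None],z,np.ones(len(z))]
    T=np.linalg.inv(d["world_to_cam"]) if T is None else T
    return (c@T.T)[:,:3]
E
python3 - <<'E'
from h import *
s=arm.read_state(); print(s)
for n in ["scene","top"]:
    d=vision.get_image(n); np.save(n+".npy",d,allow_pickle=True)
    cv2.imwrite(f"pics/{n}0.png",cv2.resize(d["image"][:,:,::-1],None,fx=1.5,fy=1.5))
print(vision.get_image("wrist")["mount"])
E
```

```text
{'clock': 0.0, 'joints': array([ 1.58458936e+00,  3.85585587e-01,  6.64457291e-03, -4.88659332e-04,
       -1.19398355e+00, -2.58614403e-01]), 'joint_vel': array([ 0.00063788, -0.0002651 ,  0.00076559, -0.00079131, -0.00143487,
       -0.00010074]), 'joint_efforts': array([-6.47007892e-05, -3.92288375e+01,  1.88399649e+01,  4.18636143e+00,
       -4.68625833e-03, -2.36393305e-06]), 'position': array([151.32329572, 605.81842618, 230.21291764]), 'ee_rot': array([ 9.92505565e-01, -1.22194601e-01, -8.04996538e-05,  1.08509992e-03]), 'contact_force': array([-0.93486969,  0.37474771, -0.58849261]), 'wrist_torque': array([0.01659612, 0.02113279, 0.01494533]), 'grasp_force': 0.0, 'gripper_width': 85.44742666960505}
[[-3.17959570e-04 -9.63708690e-01 -2.66955912e-01  6.69515523e+01]
 [ 9.99999933e-01 -2.57945780e-04 -2.59874220e-04 -3.95246766e-01]
 [ 1.81582894e-04 -2.66955976e-01  9.63708708e-01 -1.42539688e+02]
 [ 0.00000000e+00  0.00000000e+00  0.00000000e+00  1.00000000e+00]]
```

View pics/scene0.png

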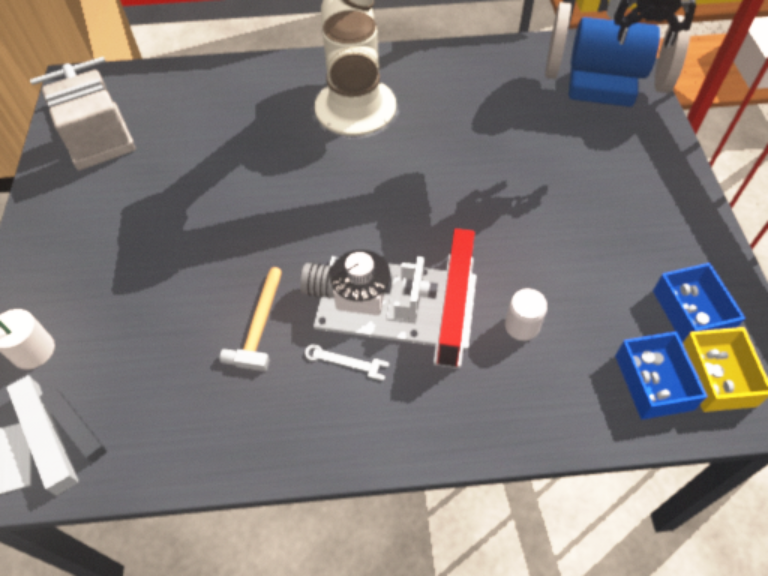

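View pics/top0.png

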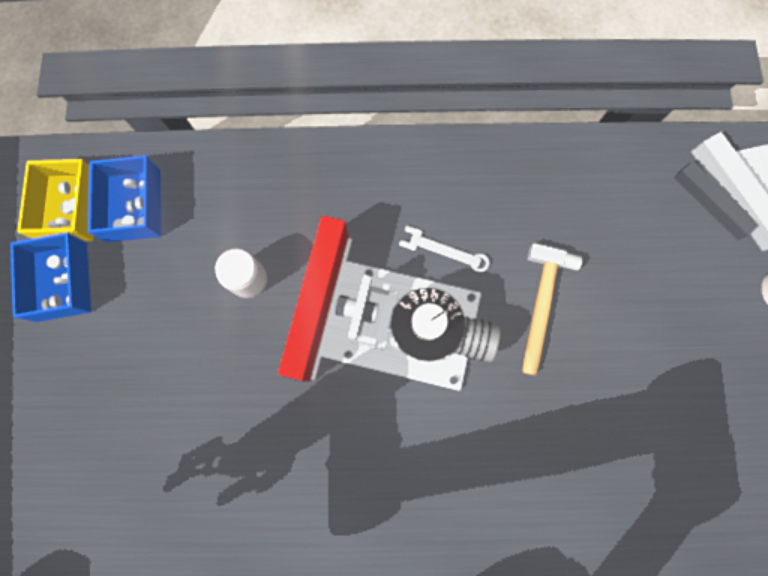

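The scene view shows the fixture ahead of the robot base, hammer on its left and tin on its right. In the top view the dial is at (430,320), the rail runs from (333,220) to (295,378), the spanner is above the fixture and the hammer at (545,310). Next I fit the fixture from the depth and colour.

```bash
python3 - <<'E'
from h import *
for n in ["top","scene"]:
    d=np.load(n+".npy",allow_pickle=True).item()
    v,u=np.mgrid[0:384,0:512]; px=np.c_[u.ravel(),v.ravel()]
    P=world_pts(d,px); I=d["image"].reshape(-1,3).astype(int)
    red=(I[:,0]>120)&(I[:,1]<60)&(I[:,2]<60)&(P[:,2]>85)&(P[:,2]<110)&(np.linalg.norm(P[:,:2],axis=1)<900)
    r=P[red]; box=cv2.minAreaRect(r[:,:2].astype(np.float32)); print(n,red.sum(),r[:,2].mean(),box)
    print(cv2.boxPoints(box))
    c=np.array(box[0])
    col=(P[:,2]>116)&(P[:,2]<128)&(np.linalg.norm(P[:,:2]-c,axis=1)<260)&(np.linalg.norm(P[:,:2]-c,axis=1)>120)&(I.sum(1)>250)
    q=P[col]; print("collar top",col.sum(),cv2.minEnclosingCircle(q[:,:2].astype(np.float32)),q.mean(0))
d=np.load("top.npy",allow_pickle=True).item()
cr=d["image"][165:270,180:340,::-1]
cv2.imwrite("pics/crop.png",cv2.resize(cr,None,fx=5,fy=5,interpolation=cv2.INTER_CUBIC))
E
```

```text
top 84 94.99737668052911 ((601.7673950195312, 140.65335083007812), (34.256168365478516, 251.2434539794922), 68.21453857421875)
[[478.76077 171.37082]
 [712.0604   78.12628]
 [724.77405 109.93588]
 [491.47437 203.18042]]
collar top 398 ((562.4754028320312, -20.878278732299805), 25.830106735229492) [562.02269618 -21.16025035 120.75611058]
scene 74 94.1550285571002 ((612.1480712890625, 154.45494079589844), (32.58045196533203, 260.4841003417969), 76.04751586914062)
[[481.82083 170.04893]
 [734.6196  107.24175]
 [742.47534 138.86095]
 [489.6765  201.66812]]
collar top 220 ((567.7095336914062, -24.59978485107422), 27.889711380004883) [567.0347969  -25.47167473 119.98438327]
```

View pics/crop.png

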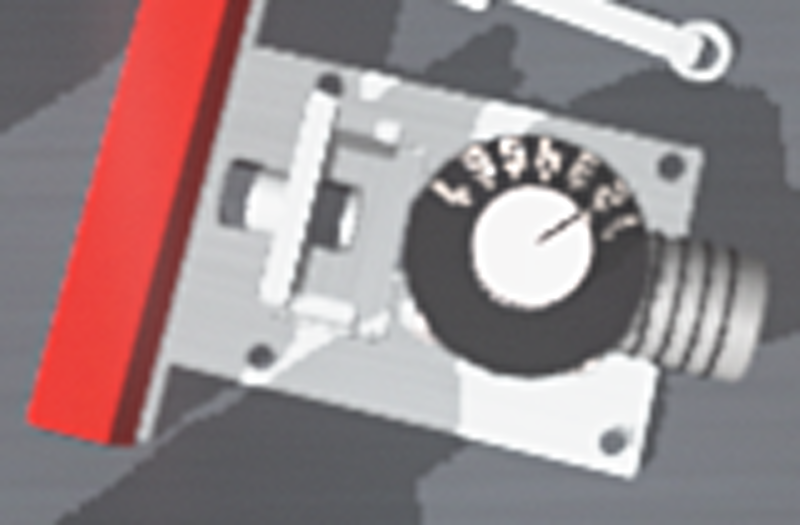

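The crop shows the collar's line pointing from (540,242) to (588,210), towards the 2 at (608,195). The collar must therefore turn 3 numbers counter-clockwise. The red mask was too strict, so I refine the yaw.

```bash
python3 - <<'E'
from h import *
for n in ["top","scene"]:
    d=np.load(n+".npy",allow_pickle=True).item()
    v,u=np.mgrid[0:384,0:512]; px=np.c_[u.ravel(),v.ravel()]
    P=world_pts(d,px); I=d["image"].reshape(-1,3).astype(int)
    red=(I[:,0]>130)&(I[:,1]<.45*I[:,0])&(I[:,2]<.45*I[:,0])&(abs(P[:,2]-95)<5)&(np.linalg.norm(P[:,:2]-[605,145],axis=1)<170)
    r=P[red]; box=cv2.minAreaRect(r[:,:2].astype(np.float32))
    vx=cv2.fitLine(r[:,:2].astype(np.float32),cv2.DIST_HUBER,0,.01,.01).ravel(); vx=vx[:2]*np.sign(vx[0])
    print(n,red.sum(),box,"mean",r.mean(0),"yaw",np.degrees(np.arctan2(vx[1],vx[0])))
    yaw=np.arctan2(vx[1],vx[0]); ex=np.array([np.cos(yaw),np.sin(yaw)]); ey=np.array([-ex[1],ex[0]])
    print("origin from rail",np.array(box[0])-70*ey)
    m=(np.linalg.norm(P[:,:2]-[565,-23],axis=1)<70)&(abs(P[:,2]-120.5)<3)&(I.sum(1)>300)
    c=np.array(cv2.minEnclosingCircle(P[m][:,:2].astype(np.float32))[0]); print("collar",c,"origin from collar",c+115*ey, "yaw col-rail",np.degrees(np.arctan2(*(np.array(box[0])-c)[::-1]))-90)
    pl=(abs(P[:,2]-12)<4)&(I.min(1)>130)&(np.linalg.norm(P[:,:2]-[590,40],axis=1)<190)
    b2=cv2.minAreaRect(P[pl][:,:2].astype(np.float32)); print("plate",b2)
    # spindle: bolt head pts
    L=(P[:,:2]-(c+115*ey)); f=np.c_[L@ex,L@ey,P[:,2]]
    h=(abs(f[:,0])<22)&(f[:,1]>14)&(f[:,1]<36)&(f[:,2]>45)&(f[:,2]<90)
    print(np.round(f[h][np.argsort(f[h][:,0])],0).tolist()[:60])
    ln=m_=(np.linalg.norm(P[:,:2]-c,axis=1)<23)&(abs(P[:,2]-120.5)<4)&(I.sum(1)<350); 
    if ln.any(): q=(P[ln][:,:2]-c); w=q.mean(0); print("line",ln.sum(),np.degrees(np.arctan2(w@ey,w@ex)))
E
```

```text
top 1828 ((609.4683837890625, 156.81968688964844), (40.39568328857422, 259.3782043457031), 75.39942932128906) mean [605.77938837 157.32275698  95.93901715] yaw -14.635909
origin from rail [591.78107643  89.09111786]
collar [562.36773682 -21.22999001] origin from collar [591.425457    90.03837395] yaw col-rail -14.817412775311581
plate ((596.48876953125, 14.10125732421875), (243.4862060546875, 294.30755615234375), 75.42890930175781)
[[-17.0, 24.0, 67.0], [-16.0, 22.0, 63.0], [-16.0, 19.0, 67.0], [-15.0, 30.0, 65.0], [-15.0, 27.0, 68.0], [-15.0, 17.0, 64.0], [-14.0, 25.0, 67.0], [-14.0, 22.0, 70.0], [-14.0, 15.0, 63.0], [-13.0, 20.0, 67.0], [-13.0, 30.0, 67.0], [-13.0, 27.0, 71.0], [-13.0, 18.0, 67.0], [-12.0, 25.0, 69.0], [-12.0, 15.0, 67.0], [-12.0, 22.0, 72.0], [-12.0, 20.0, 73.0], [-11.0, 30.0, 71.0], [-11.0, 18.0, 74.0], [-11.0, 28.0, 72.0], [-10.0, 25.0, 73.0], [-10.0, 15.0, 72.0], [-10.0, 23.0, 74.0], [-9.0, 30.0, 74.0], [-9.0, 20.0, 73.0], [-9.0, 28.0, 76.0], [-9.0, 18.0, 75.0], [-8.0, 25.0, 76.0], [-8.0, 16.0, 75.0], [-8.0, 23.0, 76.0], [-7.0, 21.0, 77.0], [-7.0, 18.0, 80.0], 
[... 1472 characters left out ...]
 [2.0, 30.0, 77.0], [2.0, 27.0, 72.0], [3.0, 21.0, 72.0], [3.0, 27.0, 79.0], [4.0, 16.0, 72.0], [4.0, 25.0, 69.0], [4.0, 24.0, 75.0], [5.0, 30.0, 77.0], [6.0, 19.0, 75.0], [7.0, 28.0, 73.0], [7.0, 30.0, 75.0], [8.0, 25.0, 70.0], [8.0, 31.0, 66.0], [8.0, 31.0, 72.0], [9.0, 31.0, 57.0], [9.0, 16.0, 74.0], [9.0, 22.0, 76.0], [9.0, 22.0, 71.0], [9.0, 28.0, 72.0], [9.0, 19.0, 76.0], [10.0, 17.0, 70.0], [10.0, 23.0, 67.0], [10.0, 23.0, 56.0], [10.0, 28.0, 69.0], [10.0, 31.0, 64.0], [11.0, 14.0, 56.0], [11.0, 26.0, 64.0], [11.0, 20.0, 74.0], [11.0, 29.0, 66.0], [11.0, 26.0, 60.0], [12.0, 17.0, 68.0], [12.0, 25.0, 70.0], [12.0, 20.0, 59.0], [12.0, 14.0, 64.0], [12.0, 17.0, 64.0], [13.0, 20.0, 66.0]]
```

Emit:
servo_tool(plan=[[0.098,-0.15,0,0,0,-0.0757,1],[0.098,-0.15,0,0,0,-0.0757,1],[0.098,-0.15,0,0,0,-0.0757,1],[0.098,-0.15,0,0,0,-0.0757,1],[0.098,-0.15,0,0,0,-0.0757,1],[0.098,-0.15,0,0,0,-0.0757,1],[0.098,-0.15,0,0,0,-0.0757,1],[0.098,-0.15,0,0,0,-0.0757,1],[0.098,-0.15,0,0,0,-0.0757,1],[0.098,-0.15,0,0,0,-0.0757,1],[0.098,-0.15,0,0,0,-0.0757,1],[0.098,-0.15,0,0,0,-0.0757,1],[0.098,-0.15,0,0,0,-0.0757,1],[0.098,-0.15,0,0,0,-0.0757,1],[0,0,0,0,0,0,1],[0,0,0,0,0,0,1]])

```text
clock: 2.15
position: [562.6, -23.8, 230.8]
ee_rot: [-0.379, 0.925, 0.0, -0.001]
contact_force: [-0.3, -0.2, -0.5]
gripper_width: 85.4
grasp_force: 0.0
```

```bash
cat >> h.py <<'E'
def wrist():
    s=arm.read_state(); d=vision.get_image("wrist")
    T=np.eye(4); T[:3,:3]=R.from_quat(s["ee_rot"]).as_matrix(); T[:3,3]=s["position"]
    v,u=np.mgrid[0:384,0:512]; px=np.c_[u.ravel(),v.ravel()]
    return s,d,world_pts(d,px,T@d["mount"])
def collar(d,P):
    I=d["image"].reshape(-1,3).astype(int)
    m=(np.linalg.norm(P[:,:2]-[564,-22],axis=1)<60)&(abs(P[:,2]-121)<4)
    q=P[m]; c=np.array(cv2.minEnclosingCircle(q[:,:2].astype(np.float32))[0])
    print("collar",m.sum(),c,q.mean(0))
    return c
E
python3 - <<'E'
from h import *
s,d,P=wrist(); print(s["clock"],s["position"],s["ee_rot"],s["joints"],s["contact_force"])
r=R.from_quat(s["ee_rot"]).as_matrix(); print("yaw",np.arctan2(r[1,0],r[0,0]))
c=collar(d,P)
cv2.imwrite("pics/w1.png",d["image"][:,:,::-1])
E
```

```text
2.15 [562.62940792 -23.780027   230.77318719] [-3.78793828e-01  9.25480881e-01  2.59043738e-04 -5.54275545e-04] [ 2.45287420e-01  2.80777679e-01 -1.46649376e-01 -3.89421047e-04
 -1.14454044e+00 -1.03893706e+00] [-0.29111774 -0.24494204 -0.48895827]
yaw -2.36460681472363
collar 2777 [562.3961792  -21.78499413] [561.84652945 -22.34976386 120.87165937]
```

View pics/w1.png

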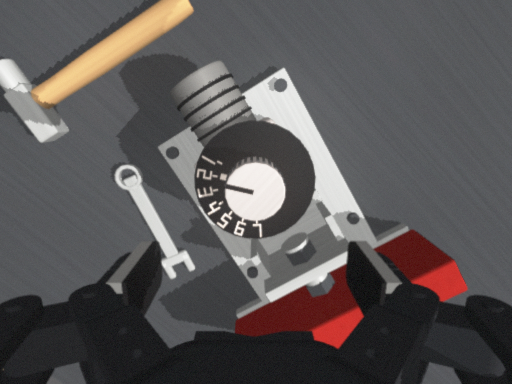

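The wrist view shows the collar at (255,192), with its line pointing left to a white pointer near (222,180), between the 2 and 3 as it looks here. I check it numerically.

```bash
python3 - <<'E'
from h import *
s,d,P=wrist(); c=collar(d,P)
yaw=np.radians(-14.6)
I=d["image"].reshape(-1,3).astype(int)
L=P[:,:2]-c; a=np.arctan2(L[:,1],L[:,0])-yaw; a=(a+np.pi)%(2*np.pi)-np.pi; r=np.hypot(*L.T)
k=a/.36+4  # number
ln=(abs(P[:,2]-121)<4)&(r>6)&(r<22)&(I.sum(1)<300); print("line",ln.sum(),np.median(k[ln]),np.mean(k[ln]))
for lo,hi in [(27,30),(30,33),(33,36),(36,40)]:
    w=(P[:,2]<110)&(r>lo)&(r<hi)&(I.min(1)>120)&(abs(a)<1.4); print(lo,np.histogram(k[w],np.arange(.25,8,.5))[0], P[w][:,2].mean() if w.any() else 0)
w=(abs(P[:,2]-87)<4)&(r>42)&(r<56)&(I.min(1)>120)&(abs(a)<1.6);print(np.histogram(k[w],np.arange(0.1,8,.2))[0])
cv2.imwrite("pics/w1c.png",cv2.resize(d["image"][110:250,175:325,::-1],None,fx=4,fy=4,interpolation=cv2.INTER_CUBIC))
E
```

```text
collar 2774 [562.51147461 -21.58456802] [561.91042716 -22.29573958 120.85404215]
line 65 1.9140877589154197 1.905276546954801
27 [ 0  0  4 10  0  0  0  0  0  0  0  0  0  0  0] 91.48453192095336
30 [ 0  0  6 13  0  0  0  0  0  0  0  0  0  0  0] 91.34532391902768
33 [0 0 0 0 0 0 0 0 0 3 0 0 0 0 0] 86.58221606937747
36 [ 0  8  0  7  0  6  0  8  0 12  3 10  6  9  6] 86.16316746081097
[ 0  0  0  0  0 31  0  0 19 21 23  1  0 15 18 39  0  0 19 12 39  3  0 27
 29 31  0  0 36 28 30  0  0  8  7 36  0  0  0]
```

View pics/w1c.png

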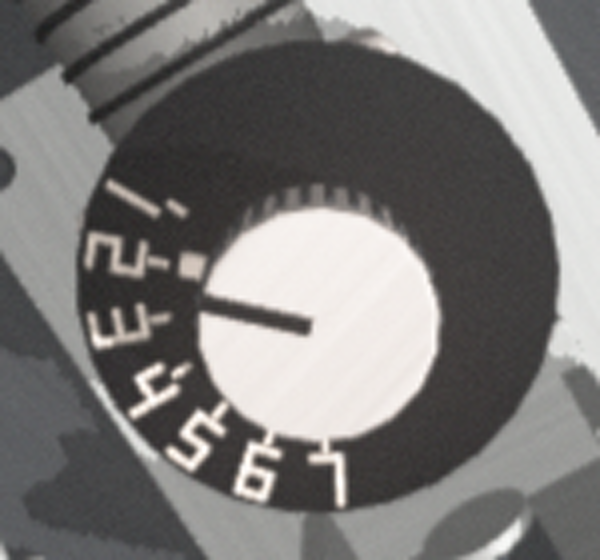

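The crop shows the pointer at (192,264), in line with the 2's tick at (155,262). So the turn is +1.08 rad. I centre over the collar, go down and close.

Emit:
servo_tool(plan=[[0,0.006,-0.12,0,0,0,1],[0,0,-0.14,0,0,0,1],[0,0,-0.1,0,0,0,1],[0,0,-0.06,0,0,0,1],[0,0,-0.04,0,0,0,1],[0,0,0,0,0,0,1],[0,0,0,0,0,0,0],[0,0,0,0,0,0,0],[0,0,0,0,0,0,0],[0,0,0,0,0,0,0],[0,0,0,0,0,0,0],[0,0,0,0,0,0,0]])

```text
clock: 3.75
position: [563.6, -21.7, 94.7]
ee_rot: [-0.379, 0.925, -0.0, 0.001]
contact_force: [-1.2, 1.7, 6.7]
gripper_width: 50.1
grasp_force: 62.0
```

Emit:
servo_tool(plan=[[0,0,0,0,0,0.06,0],[0,0,0,0,0,0.06,0],[0,0,0,0,0,0.06,0],[0,0,0,0,0,0.06,0],[0,0,0,0,0,0.06,0],[0,0,0,0,0,0.06,0],[0,0,0,0,0,0.06,0],[0,0,0,0,0,0.06,0],[0,0,0,0,0,0.06,0],[0,0,0,0,0,0,0],[0,0,0,0,0,0,0]])

```text
clock: 5.12
position: [563.2, -21.6, 94.7]
ee_rot: [0.802, -0.598, 0.0, -0.0]
contact_force: [-2.5, 1.8, 6.9]
gripper_width: 50.1
grasp_force: 62.2
```

```bash
python3 - <<'E'
from h import *
s,d,P=wrist(); r=R.from_quat(s["ee_rot"]).as_matrix(); print(s["clock"],s["position"],"yaw",np.arctan2(r[1,0],r[0,0]),s["wrist_torque"],s["contact_force"],s["gripper_width"])
E
```

```text
5.125 [563.21109029 -21.6149583   94.69989999] yaw -1.28155145478746 [0.57187188 0.89732218 0.59830402] [-2.47865757  1.78072318  6.91210866] 50.08784301233794
```

Emit:
servo_tool(plan=[[0,0,0,0,0,0,1],[0,0,0,0,0,0,1],[0,0,0,0,0,0,1],[0,0,0,0,0,0,1],[0,0,0.1,0,0,0,1],[0,0,0.15,0,0,-0.068,1],[0,0,0.15,0,0,-0.068,1],[0,0,0.06,0,0,-0.068,1],[0,0,0,0,0,-0.068,1],[0,0,0,0,0,0,1],[0,0,0,0,0,0,1]])

```text
clock: 6.55
position: [562.8, -21.9, 230.9]
ee_rot: [-0.611, 0.792, 0.0, -0.0]
contact_force: [0.1, 0.7, -0.5]
gripper_width: 85.5
grasp_force: 0.0
```

```bash
cat >> h.py <<'E'
def number(d,P,c,yaw=np.radians(-14.6)):
    I=d["image"].reshape(-1,3).astype(int)
    L=P[:,:2]-c; a=np.arctan2(L[:,1],L[:,0])-yaw; a=(a+np.pi)%(2*np.pi)-np.pi; r=np.hypot(*L.T); k=a/.36+4
    ln=(abs(P[:,2]-121)<4)&(r>6)&(r<22)&(I.sum(1)<300); print("line",ln.sum(),np.median(k[ln]))
    w=(abs(P[:,2]-91.4)<2)&(r>27)&(r<33)&(I.min(1)>120)&(abs(a)<1.4); print("pointer",w.sum(),np.median(k[w]))
def fix(P,o=(592.5,88.5),yaw=np.radians(-14.6)):
    L=P[:,:2]-o; return np.c_[L@[np.cos(yaw),np.sin(yaw)],L@[-np.sin(yaw),np.cos(yaw)],P[:,2]]
E
python3 - <<'E'
from h import *
s,d,P=wrist(); print(s["clock"],s["position"],s["joints"],s["contact_force"])
c=collar(d,P); number(d,P,c)
f=fix(P); I=d["image"].reshape(-1,3).astype(int)
b=(abs(f[:,2]-96)<3)&(abs(f[:,0])<60)&(f[:,1]>-25)&(f[:,1]<12); g=f[b]; print("bracket top y range, x range",np.percentile(g[:,1],[1,99]),np.percentile(g[:,0],[1,99]),np.polyfit(g[:,0],g[:,1],1))
b=(abs(f[:,2]-96)<3)&(abs(f[:,0])<60)&(f[:,1]>40)&(f[:,1]<100)&(I[:,0]>2*I[:,1]); g=f[b]; print("rail y range",b.sum(),np.percentile(g[:,1],[1,99]) if b.any() else 0)
t=d["image"][:,:,::-1]; cv2.imwrite("pics/w2.png",cv2.resize(t[100:350,130:380],None,fx=2.4,fy=2.4,interpolation=cv2.INTER_CUBIC))
E
```

```text
6.55 [562.81615324 -21.91606572 230.85823559] [ 2.48711625e-01  2.80737679e-01 -1.46606200e-01 -6.65208226e-05
 -1.14436961e+00 -5.04484323e-01] [ 0.09117497  0.66297131 -0.50177048]
collar 2786 [562.6149292  -21.75484848] [562.44306654 -22.68510339 120.87916624]
line 59 5.066668137579902
pointer 14 4.982651845738825
bracket top y range, x range [-11.75552718   0.86566821] [-49.58323148  47.66364288] [ 1.35097419e-03 -6.04102207e+00]
rail y range 72 [50.80067478 53.81316464]
```

View pics/w2.png

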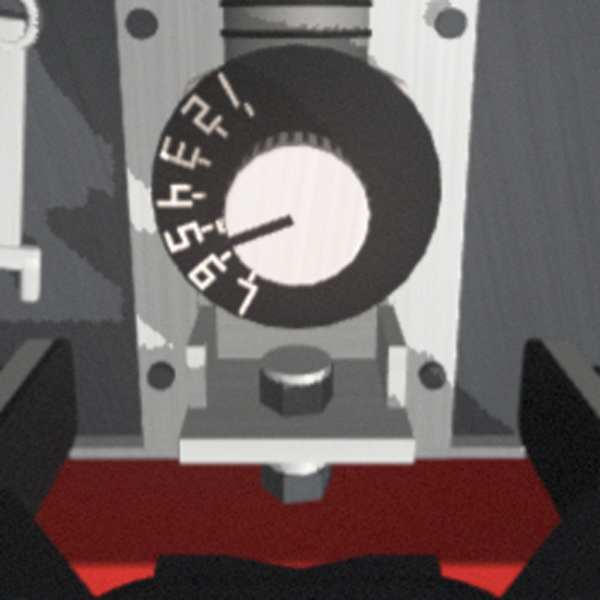

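The pointer sits at 5 (4.98 measured, near (222,226) in the crop), so the clutch is done. The bolt head shows below the bracket at (295,480). I move over the gap.

Emit:
servo_tool(plan=[[0.041,0.157,0,0,0,0,1],[0.041,0.157,-0.09,0,0,0,1],[0.041,0.157,-0.09,0,0,0,1],[0,0,-0.06,0,0,0,1],[0,0,0,0,0,0,1],[0,0,0,0,0,0,1]])

```text
clock: 7.35
position: [600.4, 119.1, 160.0]
ee_rot: [-0.61, 0.792, -0.0, 0.0]
contact_force: [-0.0, 0.0, -0.1]
gripper_width: 85.2
grasp_force: 0.0
```

```bash
python3 - <<'E'
from h import *
s,d,P=wrist(); print(s["clock"],s["position"],s["contact_force"]); tcp=s["position"]
f=fix(P,(591.7,89.2)); I=d["image"].reshape(-1,3).astype(int)
print("tcp fix",fix(tcp[None],(591.7,89.2)))
for lab,lo,hi in [("head",19,31),("tube",4,16)]:
    b=(abs(f[:,0])<25)&(f[:,1]>lo)&(f[:,1]<hi)&(f[:,2]>50)&(f[:,2]<85); g=f[b]
    print(lab,b.sum(),g[:,0].min(),g[:,0].max(),g[:,2].max())
    for x in range(-20,21,2):
        m=abs(g[:,0]-x)<1
        if m.any(): print(x,m.sum(),round(float(np.median(g[m,2])),1),end=" | ")
    print()
b=(abs(f[:,2]-96)<3)&(abs(f[:,0])<60)&(f[:,1]>-25)&(f[:,1]<12); g=f[b]; print("bracket",np.percentile(g[:,1],[1,99]),np.percentile(g[:,0],[1,99]))
cv2.imwrite("pics/w3.png",d["image"][:,:,::-1])
E
```

```text
7.35 [600.41130004 119.11756523 160.02147756] [-0.01251022  0.03855709 -0.14362958]
tcp fix [[  0.88870347  31.14735405 160.02147756]]
head 646 -16.891582361113247 16.944837864855625 78.87749720649833
-16 37 63.5 | -14 36 67.6 | -12 31 71.7 | -10 44 75.5 | -8 33 76.5 | -6 47 76.6 | -4 29 76.7 | -2 47 76.7 | 0 45 76.8 | 2 31 76.8 | 4 45 77.2 | 6 45 77.7 | 8 30 76.3 | 10 43 73.4 | 12 29 70.8 | 14 35 67.9 | 16 39 64.9 | 
tube 588 -15.037360831073203 14.087333255354949 78.86361078595655
-16 2 62.5 | -14 35 67.3 | -12 35 71.0 | -10 38 73.0 | -8 38 74.5 | -6 49 75.5 | -4 32 76.2 | -2 47 76.6 | 0 48 76.8 | 2 42 76.6 | 4 36 76.1 | 6 48 75.4 | 8 35 74.4 | 10 44 72.9 | 12 33 70.7 | 14 26 67.8 | 
bracket [-11.47406206   0.4275449 ] [-48.717358    48.55002347]
```

View pics/w3.png

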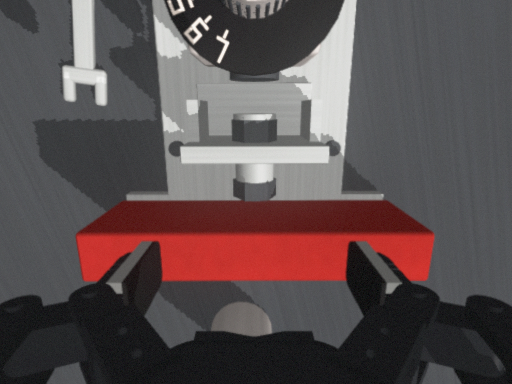

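The view shows the head at (255,188), centred between the open fingers. The frame checks out: bracket edges at ±48.6, and the tube and head heights as they should be. The head's top flat is nearly level, so the side flats line up at about t = 12.2 s. I go down now.

Emit:
servo_tool(plan=[[-0.003,0,-0.06,0,0,0,1],[0,0,-0.08,0,0,0,1],[0,0,-0.08,0,0,0,1],[0,0,-0.06,0,0,0,1],[0,0,-0.03,0,0,0,1],[0,0,0,0,0,0,1]])

```text
clock: 8.15
position: [599.2, 119.1, 66.6]
ee_rot: [-0.61, 0.792, -0.0, 0.0]
contact_force: [-0.2, -0.1, -0.4]
gripper_width: 85.6
grasp_force: 0.0
```

Emit:
servo_tool(plan=[[0,0,-0.04,0,0,0,1],[0,0,-0.03,0,0,0,1],[0,0,-0.02,0,0,0,1],[0,0,0,0,0,0,1],[0,0,0,0,0,0,1],[0,0,0,0,0,0,1],[0,0,0,0,0,0,1],[0,0,0,0,0,0,1],[0,0,0,0,0,0,1],[0,0,0,0,0,0,1],[0,0,0,0,0,0,1],[0,0,0,0,0,0,1],[0,0,0,0,0,0,1],[0,0,0,0,0,0,1],[0,0,0,0,0,0,1],[0,0,0,0,0,0,1],[0,0,0,0,0,0,1],[0,0,0,0,0,0,1],[0,0,0,0,0,0,1],[0,0,0,0,0,0,1]])

```text
clock: 10.65
position: [599.1, 119.5, 39.3]
ee_rot: [-0.61, 0.792, 0.0, 0.0]
contact_force: [0.9, -0.4, 0.3]
gripper_width: 85.2
grasp_force: 0.0
```

Emit:
servo_tool(plan=[[0,0,0,0,0,0,1],[0,0,0,0,0,0,1],[0,0,0,0,0,0,1],[0,0,0,0,0,0,1],[0,0,0,0,0,0,1],[0,0,0,0,0,0,1],[0,0,0,0,0,0,1],[0,0,0,0,0,0,0],[0,0,0,0,0,0,0],[0,0,0,0,0,0,0],[0,0,0,0,0,0,0],[0,0,0,0,0,0,0],[0,0,0,0,0,0,0],[0,0,0,0,0,0,0],[0,0,0,0,0,0,0],[0,0,0,0,0,0,0],[0,0,0,0,0,0,0],[0,0,0,0,0,0,0]])

```text
clock: 12.9
position: [599.9, 119.3, 39.7]
ee_rot: [-0.61, 0.792, -0.0, 0.001]
contact_force: [4.4, -1.6, 1.1]
gripper_width: 29.2
grasp_force: 58.9
```

```bash
cat > chk.py <<'E'
from h import *
s,d,P=wrist(); print(s["clock"],s["gripper_width"],s["grasp_force"],s["wrist_torque"],s["contact_force"])
np.save("chk%.2f.npy"%s["clock"],d["image"])
f=fix(P,(591.7,89.2))
for lab,lo,hi in [("head",19,31),("nut",-45,-14)]:
    g=f[(abs(f[:,0])<25)&(f[:,1]>lo)&(f[:,1]<hi)&(f[:,2]>62)&(f[:,2]<85)]; print(lab,len(g))
    for x in range(-16,17,2):
        m=abs(g[:,0]-x)<1
        if m.any(): print(x,round(float(np.median(g[m,2])),1),end=" | ")
    print()
cv2.imwrite("pics/w%.0f.png"%(100*s["clock"]),d["image"][:,:,::-1])
d=vision.get_image("scene"); np.save("sc%.2f.npy"%s["clock"],d,allow_pickle=True)
E
python3 chk.py
```

```text
12.9 29.161963252583732 58.91211496316828 [-0.82994676 -0.94782773 -0.09074406] [ 4.42233619 -1.60720158  1.07998172]
head 3401
-16 77.5 | -14 71.2 | -12 72.0 | -10 73.3 | -8 74.5 | -6 75.9 | -4 77.3 | -2 78.5 | 0 78.6 | 2 77.7 | 4 76.7 | 6 75.6 | 8 74.6 | 10 73.5 | 12 72.6 | 14 72.7 | 16 77.5 | 
nut 4319
-16 69.6 | -14 70.7 | -12 72.1 | -10 73.5 | -8 74.8 | -6 76.1 | -4 77.3 | -2 78.4 | 0 78.4 | 2 77.6 | 4 76.9 | 6 75.8 | 8 74.8 | 10 73.8 | 12 72.5 | 14 71.4 | 16 66.1 |
```

Emit:
servo_tool(plan=[[0,0,0,0,0,0,0],[0,0,0,0,0,0,0],[0,0,0,0,0,0,0],[0,0,0,0,0,0,0],[0,0,0,0,0,0,0],[0,0,0,0,0,0,0],[0,0,0,0,0,0,0],[0,0,0,0,0,0,0],[0,0,0,0,0,0,0],[0,0,0,0,0,0,0],[0,0,0,0,0,0,0],[0,0,0,0,0,0,0],[0,0,0,0,0,0,0],[0,0,0,0,0,0,0],[0,0,0,0,0,0,0],[0,0,0,0,0,0,0],[0,0,0,0,0,0,0],[0,0,0,0,0,0,0],[0,0,0,0,0,0,0],[0,0,0,0,0,0,0]])

```text
clock: 15.5
position: [599.9, 119.3, 39.7]
ee_rot: [-0.61, 0.792, -0.0, 0.001]
contact_force: [5.2, -3.4, 1.3]
gripper_width: 29.0
grasp_force: 58.9
```

```bash
python3 chk.py; ls pics
```

```text
15.5 28.952637520892782 58.914505534339696 [-0.75254187 -0.94688056 -0.12554596] [ 5.20736807 -3.41889879  1.26269511]
head 3416
-16 77.5 | -14 71.3 | -12 72.0 | -10 73.4 | -8 74.7 | -6 75.9 | -4 77.3 | -2 78.7 | 0 78.6 | 2 77.7 | 4 76.6 | 6 75.6 | 8 74.6 | 10 73.6 | 12 72.6 | 14 72.5 | 16 77.4 | 
nut 4318
-16 69.4 | -14 70.5 | -12 72.1 | -10 73.5 | -8 74.9 | -6 76.2 | -4 77.2 | -2 78.4 | 0 78.5 | 2 77.6 | 4 76.8 | 6 75.8 | 8 74.8 | 10 73.7 | 12 72.5 | 14 71.4 | 16 66.4 | 
crop.png
scene0.png
top0.png
w1.png
w1290.png
w1550.png
w1c.png
w2.png
w3.png
```

The head and nut kept the same angle for 2.6 s, where they would otherwise have turned 0.3 rad. The grip holds at 59 N on the flats. I hand it in.

```bash
python3 -c "
from bench import arm; print(arm.job_done())"
```

```text
the job is handed in; nothing more can be done
None
```

The job is handed in: the collar's pointer read 5 (4.98 measured) after I let go, the bolt head is held at 59 N and has stopped turning, and the arm kept clear of the hammer, spanner and tin, though I took no closing picture of them.

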